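Pin the slipped pot rings to their stand

ROBOT

A 6-joint arm with a two-finger parallel gripper is mounted at the origin on a cart in front of the work surface, level with it; the furniture and walls round the work are solid. World frame = base frame: x ahead of the robot, y to its left, z up, the work surface at z = 0. Lengths are in m, angles in rad, forces in N, time in s.
With the tool pointing down it reaches from about 0.375 to 0.75 m from the base axis. Payload 9 kg.
Tool frame: the origin (TCP) lies midway between the tips of the shut fingers; the grasp point (between the pads) lies 19 mm behind it; z points along the fingers, y is the line along which they close (so a half turn about z gives the same grasp; the last joint's range is limited). The gripper opens to 85 mm and grips with 20 to 120 N. Pads are 22 mm wide; open, the fingers measure 114 mm over their backs; the gripper's body (76 mm by 85 mm) begins 54 mm behind the grasp point. The pads swing forward as they close: fully open they stand 13 mm farther back than shut.
Start: joints at [-1.325, 0.104, 0.097, 1.564, 0, 1.353], TCP at [0.268, -0.537, 0.231] pointing down, gripper open.
Joint ranges: [-2.99, 2.99], [-0.84, 1.86], [-1.1, 1.16], [-1.84, 2.11], [-1.51, 1.56], [-3.14, 3.14]. Speed limits (rad/s): [2.22, 2.22, 2.57, 3.14, 3.14, 3.14].

INTERFACE

Orientations are given as a rotation vector (axis times angle).
In Python, from cell import ctrl gives the robot as it stands. The module is installed in compiled form; this text tells all that it offers.
- The arm moves only by the tool send_rows, never from a script. Its argument "motion" is a list of rows, each a list of 6 numbers: the shift along the tool's x, y, z scaled (see below), then the turn, a rotation vector about the tool's x, y, z scaled (see below). A call has 1 to 10 rows; each row shifts and turns the commanded pose from where the row before left it, along the tool's axes as they then stand; what a row does not reach is not made up. The controller multiplies each number of a shift by 2 cm and each number of a turn by 5 degrees. A row lasts 1/8 s, in which the tool goes at most 62.5 mm and 10.7 degrees, less where a joint would pass 70% of its speed; a pose out of reach is approached as far as the arm can. A call with a number of a shift or a turn outside -1 to 1 is refused whole. A call with a gripper value outside its range is refused whole. "jaw" is the opening, from 0 (shut) to 1 (fully open), set as the call begins (left out, the last holds). The fingers move at their own pace and stop on an object; "force" is the grip in N (left out, the last holds). Time passes only in rows, so rows that do not move let the fingers close. It gives the time, the measured TCP pose, the force, the opening and the grip force at its end, in the units of the state.
- ctrl.state(): the state, without advancing time (a new reading comes with each control period).
- ctrl.grab_frame(name): name is "scene" or "side" or "wrist"; returns a dict with "image" (400x640x3 uint8, red, green, blue), "depth" (400x640 float32, m along the optical axis (not along the pixel's ray), 0 where there is no reading), "camera_matrix" (3x3 intrinsics, pixels), "pose" (4x4, takes a point from camera to world coordinates). Camera axes: x right, y down, z forward; pixel columns grow to the right and rows downward; lengths in m; the calibration is good to about 2 mm. A picture is of the moment at which its call begins.
- ctrl.hand_in(): hands the job in; it is judged then, once.
Trained networks look in a picture, given as the dict that the camera call returned (one of the last four; its "shot" number tells which), for a name from the list of things; names that differ only in an ending like _2 or _b are one class to them, and where a whole thing is asked for, a point or a joint stands for the part that bears it (a point fixed in the world has none). Each returns a list of dicts, best first, with "score" (0 to 1); they miss things now and then, are a little off and sometimes report something else, mostly with a low value. They report only what shows in the picture. A call takes as long as a camera call. They do not tell look-alikes from the thing itself.
- ctrl.cut_out(name, picture): "mask" (400x640 bool, what is visible of it) and "at" ([column, row] in pixels, amid what is visible of it).
- ctrl.place_of(name, picture): "at" ([column, row] in pixels: a listed point, or the origin of a listed thing).
The state is a dict: "time": time; "joint_pos": joint angles; "joint_velocities": joint speeds; "tau": joint torques, N m; "eef_pos": TCP position; "tool_rot": TCP orientation; "wrist_force": force on the tool from outside, world axes, zero at the start; "torque": the same for the moment, N m; "width": finger opening in m; "finger_force": force on a finger pad.
Only numpy, scipy, OpenCV 4.12 (cv2) and the standard library are available. Lean on these libraries where they do the work, as an engineer would, in place of code of your own. Each camera call takes 0.05 s, during which the arm holds its last target. There are 200 camera calls.

TASK

The three pot rings on the oak stand have slipped out of line. Take the red-knobbed pin from its rest and pass it down through the holes of all three rings, keeping them stacked in the same order, and on into the off-centre socket hidden in the recess of the stand, feeling for it, until the pin is fully home with its collar flat on the top ring; then let go. Be gentle: never press the pin on anything with more than 40 N, and leave the other things where they are.

Things in the scene. Friction and masses are not known exactly. Their poses are not given: they have to be found in the camera images.
- pin_knob (a point): Centre of the red knob of a steel pin (120 g nominal) that stands in its rest; 79 mm above the pin's point. Knob: round, 26 mm across, 26 mm tall (66 to 92 mm above the point). Under it a neck 14 mm across, then a collar 28 mm across, 4 mm thick (50 to 54 mm above the point). z runs up along the pin.
- pin_tip (a point): Centre of the pin's lower end, its blunt point. Below the collar the shaft is 50 mm long, 13 mm across; its last 10 mm taper to 10 mm at the point. z runs up along the pin. At the start the collar sits on the rest.
- rest_mouth (a point): Top centre of the pin rest: a fixed light wood tube, 52 mm across (68 mm at its foot), 56 mm tall, bore 17.6 mm. The pin lifts straight out. Mind the wall cabinet behind the work: its underside is 0.5 m above the worktop, its front runs straight from about x 0.52, y -0.23 to x 0.92, y 0.47 (m); swing the arm in drawn in.
- stand_recess (a point): Centre of the round recess in the stand's top face, at that face (26 mm above the worktop). The stand is a fixed light oak slab 120 mm (x) by 112 mm (y) by 26 mm. The recess is 36 mm wide. 4 mm down in it lies the flat top of a steel disc, clamped fast, with one round socket, 16 mm wide, 17 mm deep.
- stand: The same stand; origin at the centre of its underside, on the worktop; z up. The disc's socket is off centre: its middle lies 7.5 mm from the recess's middle, in any direction. That direction is hidden by the rings and not measured: feel for the socket with the pin (the point drops in). With the pin fully home its collar lies on the top ring, its point 20 mm below the stand's top face.
- ring_top_centre (a point): Blue painted flat pot ring, the uppermost of three stacked loose on the stand: 90 mm across, 10 mm thick, 150 g, with a 16 mm hole through its middle. This point is the middle of the hole, half-way up. The holes start 10 to 30 mm out of line from ring to ring; a ring slides easily and hardly moves the one under it.
- ring_mid_centre (a point): Cork flat pot ring, the middle of three stacked loose on the stand: 90 mm across, 10 mm thick, 150 g, with a 16 mm hole through its middle. This point is the middle of the hole, half-way up. The holes start 10 to 30 mm out of line from ring to ring; a ring slides easily and hardly moves the one under it.
- ring_low_centre (a point): Dark wood flat pot ring, the lowest of three stacked loose on the stand: 90 mm across, 10 mm thick, 150 g, with a 16 mm hole through its middle. This point is the middle of the hole, half-way up. The holes start 10 to 30 mm out of line from ring to ring; a ring slides easily and hardly moves the one under it.
- pin: The same pin; origin at the centre of its pointed end.
- ring_top: The same blue painted ring; origin at the centre of its underside.
- ring_mid: The same cork ring; origin at the centre of its underside.
- ring_low: The same dark wood ring; origin at the centre of its underside.
- tin: Bystander: green and gold tin, 75 mm across, 58 mm tall; origin at its underside. Leave it alone.
- pepper: Bystander: small glass shaker with grey cap, 44 mm across, 90 mm tall; origin at its underside. Leave it alone.
- green_bottle: Bystander: green plastic bottle with orange cap, 151 mm tall; origin at its underside. Leave it alone.
- mug: Bystander: white dotted mug, 93 mm tall; origin at its underside. Leave it alone.
- keys: Bystander: bunch of keys with a blue tag, lying flat; origin at its underside. Leave it alone.
Things that resemble listed ones, but are neither listed nor needed, are in the scene too. Of the things like the pin, leave any that is blue; of the rest the larger one is meant.

How it is judged:
On the way:
1. the pin is lifted clear out of its rest (height (world z) of pin_tip above 0.058 m), for 0.1 s.
At the end, for the whole second after the job is handed in: Pin upright (0.06 rad), its point within 2.5 mm of fully home (6 mm over the stand's underside), within 12 mm of the recess's centre seen from above; rings threaded in their order, each within 4 mm of the pin's axis and 2.5 mm of its stacked height; pin and rings at rest (10 mm/s) (z of pin_tip in the frame of stand below 0.0085 m and horizontal distance between pin_tip and stand_recess below 0.012 m and angle between pin's own z axis and vertical below 0.06 rad and linear speed of each of pin, ring_top, ring_mid, ring_low below 0.01 m/s and horizontal distance between each of ring_top_centre, ring_mid_centre, ring_low_centre and pin_tip below 0.004 m and z of ring_top_centre in the frame of stand between 0.0485 and 0.0535 m and z of ring_mid_centre in the frame of stand between 0.0385 and 0.0435 m and z of ring_low_centre in the frame of stand between 0.0285 and 0.0335 m); the robot touches nothing.
It fails at once if the pin presses on the stand, the disc in its recess or a ring with more than 40 N (contact force between pin and stand above 40 N or contact force between pin and ring_top above 40 N or contact force between pin and ring_mid above 40 N or contact force between pin and ring_low above 40 N).
It fails at once if a bystander is moved more than 20 mm (distance of any of tin, pepper, green_bottle, mug, keys from where it was at the start of the episode above 0.02 m).
It also fails if it takes over 64 s, if anything falls off the work surface, if the arm or the gripper's body presses on something with over 40 N, if the wrist force passes 120 N, or if a joint passes its speed limit or range.

## Working session

There is one attempt and no reset: what is moved stays moved. The work goes in short steps, Python scripts to look and compute and a tool call to move; the robot and the scene stay as the last step left them, time stands still between calls to the robot, and variables do not carry over. Pictures are saved under pics/ and viewed, at most 10 in all, crops included, and the job is handed in when it is done.

Besides the shell and the picture viewer there is one more tool, called after "Request:" as name([rows], argument=value, ...), one row to a line, values as JSON. send_rows: Moves the arm, as the interface text tells. Shifts and turns lie within -1 to 1; 1 stands for 2 cm of shift or 5 degrees of turn. Its arguments: {"type":"object","properties":{"motion":{"type":"array"},"jaw":{"type":"number"},"force":{"type":"number"}},"required":["motion"]}

```bash
mkdir -p pics; cat > h.py <<'E'
import numpy as np, cv2
from cell import ctrl
def pt(f,uv,z=None):
    K=f["camera_matrix"];P=f["pose"];u,v=uv
    r=np.array([(u-K[0,2])/K[0,0],(v-K[1,2])/K[1,1],1.])
    if z is None:
        d=f["depth"][int(round(v)),int(round(u))]; return P[:3,:3]@(r*d)+P[:3,3]
    w=P[:3,:3]@r; return P[:3,3]+w*(z-P[2,3])/w[2]
def save(f,n,c=None,s=1):
    im=f["image"][:,:,::-1]
    if c: im=im[c[1]:c[3],c[0]:c[2]]
    cv2.imwrite("pics/"+n,cv2.resize(im,None,fx=s,fy=s,interpolation=cv2.INTER_CUBIC))
E
python3 - <<'E'
from h import *
np.set_printoptions(precision=4,suppress=True)
print(ctrl.state())
Z=dict(pin_knob=.085,rest_mouth=.056,stand_recess=.026,ring_top_centre=.051,ring_mid_centre=.041,ring_low_centre=.031)
ims=[]
for c in("scene","side"):
    f=ctrl.grab_frame(c);ims.append(f["image"])
    print(c,f["pose"][:3,3])
    for n,z in Z.items():
        for d in ctrl.place_of(n,f)[:4]: print(n,round(d["score"],2),np.array(d["at"]),pt(f,d["at"],z),pt(f,d["at"]))
    save(f,c+"0.png")
E
```

```text
{'time': 0.0, 'joint_pos': array([-1.3247,  0.1047,  0.0964,  1.5639, -0.    ,  1.3531]), 'joint_velocities': array([-0.0008,  0.0005, -0.0003,  0.001 ,  0.0002,  0.0008]), 'tau': array([  0.0015, -55.6934,  50.3647,   0.0173,  -0.0001,  -0.    ]), 'eef_pos': array([ 0.2683, -0.5363,  0.2305]), 'tool_rot': array([-3.0562, -0.7217,  0.0001]), 'wrist_force': array([0.0696, 0.4379, 0.324 ]), 'torque': array([0.0402, 0.0127, 0.0001]), 'finger_force': 0.0, 'width': 0.08545473730496507}
scene [0.0167 0.7886 0.6112]
pin_knob 0.68 [361.5 212.4] [0.4791 0.0479 0.085 ] [0.4762 0.0526 0.0884]
pin_knob 0.6 [407.6 207.1] [ 0.3902 -0.0499  0.085 ] [ 0.3858 -0.04    0.0912]
pin_knob 0.5 [340.3 208.4] [0.5389 0.0637 0.085 ] [0.5587 0.0363 0.0651]
rest_mouth 0.85 [362.5 220.6] [0.4784 0.0425 0.056 ] [0.4741 0.0495 0.0612]
stand_recess 0.68 [270.7 256.9] [0.6005 0.2834 0.026 ] [0.569  0.3107 0.0576]
ring_top_centre 0.83 [268.5 248.1] [0.6058 0.2825 0.051 ] [0.6026 0.2852 0.054 ]
ring_mid_centre 0.56 [273.5 249.6] [0.6012 0.2705 0.041 ] [0.5855 0.2844 0.0563]
ring_low_centre 0.69 [268.2 254.6] [0.6075 
[... 307 characters left out ...]
5 [416.  187.4] [ 0.386  -0.0373  0.085 ] [ 0.3839 -0.0261  0.089 ]
pin_knob 0.53 [256.2 257.8] [0.5455 0.3798 0.085 ] [0.5766 0.3302 0.0542]
rest_mouth 0.89 [364.5 205.1] [0.4796 0.0345 0.056 ] [0.4744 0.0514 0.063 ]
stand_recess 0.85 [263.3 265.4] [0.5788 0.3047 0.026 ] [0.5707 0.3181 0.0346]
stand_recess 0.45 [180.8 281.6] [0.6792 0.406  0.026 ] [0.6894 0.3947 0.0174]
stand_recess 0.25 [374.  198.3] [ 0.4946 -0.0893  0.026 ] [ 0.5123 -0.1512  0.0017]
ring_top_centre 0.61 [255.1 249.7] [0.597  0.2994 0.051 ] [0.5911 0.3088 0.0566]
ring_mid_centre 0.65 [269.1 247.5] [0.5881 0.2651 0.041 ] [0.5735 0.2902 0.0556]
ring_low_centre 0.69 [258.3 256.6] [0.5987 0.2874 0.031 ] [0.5733 0.3284 0.0562]
```

```bash
python3 - <<'E'
from h import *
a=cv2.imread("pics/scene0.png");b=cv2.imread("pics/side0.png")
o=np.vstack([cv2.resize(a[150:310,180:460],(800,457))]);cv2.imwrite("pics/s1.png",o)
cv2.imwrite("pics/s2.png",cv2.resize(b[150:330,160:475],(800,457)))
E
```

```text
(no output)
```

View pics/s1.png

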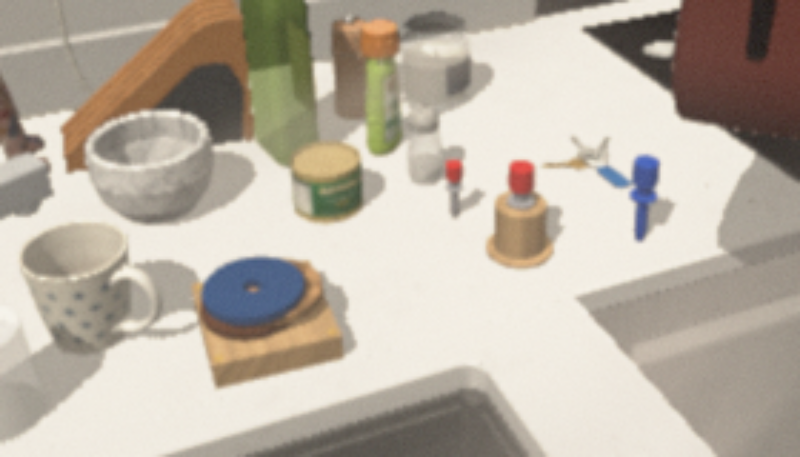

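View pics/s2.png

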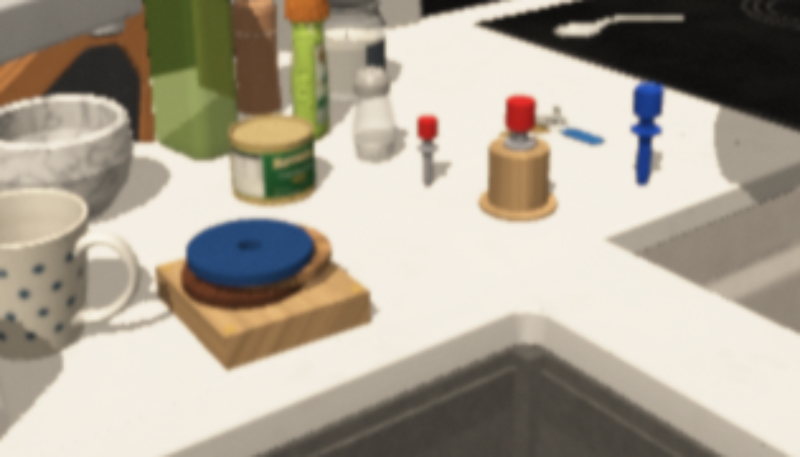

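Look-alikes (scene px): red pin in the rest (362,212); small red pin, standing free (339,207); blue pin (407,207). The one in the rest is the larger red one, as the enlarged crops confirm, so it is the target, at about (0.478, 0.044). The stand is at about (0.59, 0.29), with the blue ring on top and the cork and dark edges showing beneath it.

I'll turn the wrist and move over the pin.

Request:
send_rows([
  [0,0,0,0,0,-1],
  [0,0,0,0,0,-1],
  [0,0,0,0,0,-1],
  [0,0,0,0,0,-1],
  [0,0,0,0,0,-1],
  [1,-0.33,0,0,0,0],
  [1,-0.33,0,0,0,0],
  [1,-0.33,0,0,0,0],
  [1,-0.33,0,0,0,0],
  [1,-0.33,0,0,0,0],
], jaw=0.7, force=60)

```text
time: 1.95
eef_pos: [0.3049, -0.4372, 0.2314]
tool_rot: [2.828, 1.366, -0.0]
wrist_force: [-0.5, -0.1, -0.9]
width: 0.0595
finger_force: 0.0
```

Request:
send_rows([
  [1,-0.33,0,0,0,0],
  [1,-0.33,0,0,0,0],
  [1,-0.33,0,0,0,0],
  [1,-0.33,0,0,0,0],
  [1,-0.33,0,0,0,0],
  [1,-0.33,0,0,0,0],
  [1,-0.33,0,0,0,0],
  [1,-0.33,0,0,0,0],
  [1,-0.33,0,0,0,0],
  [1,-0.33,0,0,0,0],
])

```text
time: 3.2
eef_pos: [0.3777, -0.2388, 0.2313]
tool_rot: [2.829, 1.367, 0.0]
wrist_force: [0.7, 0.8, -0.1]
width: 0.06
finger_force: 0.0
```

Request:
send_rows([
  [1,-0.33,0,0,0,0],
  [1,-0.33,0,0,0,0],
  [1,-0.33,0,0,0,0],
  [1,-0.33,0,0,0,0],
  [1,-0.33,0,0,0,0],
  [1,-0.33,0,0,0,0],
  [1,-0.33,0,0,0,0],
  [1,-0.33,0,0,0,0],
  [0,0,0,0,0,0],
])

```text
time: 4.32
eef_pos: [0.4355, -0.0805, 0.2313]
tool_rot: [2.827, 1.37, 0.0]
wrist_force: [0.2, -0.2, 0.2]
width: 0.0602
finger_force: 0.0
```

```bash
cat >> h.py <<'E'
from scipy.spatial.transform import Rotation as Ro
def go(target):
    s=ctrl.state();R=Ro.from_rotvec(s["tool_rot"]).as_matrix()
    print("t",round(s["time"],2),"tcp",s["eef_pos"].round(4),"toolx",R[:,0].round(3),"z",R[:,2].round(4),"rows",(R.T@(np.array(target)-s["eef_pos"])/.02).round(2),"F",s["wrist_force"].round(1),"w",round(s["width"],4),"j6",s["joint_pos"][5].round(2))
E
python3 - <<'E'
from h import *
np.set_printoptions(precision=4,suppress=True)
f=ctrl.grab_frame("wrist");print(f["pose"])
for n,z in dict(pin_knob=.085,rest_mouth=.056).items():
    for d in ctrl.place_of(n,f)[:3]: print(n,round(d["score"],2),np.array(d["at"]),pt(f,d["at"],z),pt(f,d["at"]))
for d in ctrl.cut_out("pin_knob",f)[:3]:
    v,u=np.nonzero(d["mask"]); print(d["score"],d["at"],u.min(),u.max(),v.min(),v.max())
go([.478,.044,.2]);save(f,"w1.png")
E
```

```text
[[ 0.785  -0.5904 -0.1873  0.4834]
 [-0.6194 -0.7478 -0.2389 -0.0179]
 [ 0.001   0.3036 -0.9528  0.3738]
 [ 0.      0.      0.      1.    ]]
pin_knob 0.92 [259.6  24.6] [0.4773 0.0458 0.085 ] [0.4775 0.0428 0.0986]
pin_knob 0.89 [249.  186.7] [ 0.3894 -0.041   0.085 ] [ 0.3911 -0.0406  0.0902]
rest_mouth 0.82 [267.6  30.3] [0.479 0.045 0.056] [0.4796 0.0365 0.099 ]
0.64 [253.2, 184.5] 234 270 161 200
0.56 [262.7, 24.6] 241 284 1 49
t 4.53 tcp [ 0.4352 -0.0822  0.2313] toolx [ 0.622  0.783 -0.   ] z [-0.0001 -0.0002 -1.    ] rows [ 6.27 -2.25  1.56] F [-0.1  0.6 -0. ] w 0.0595 j6 1.76
```

View pics/w1.png

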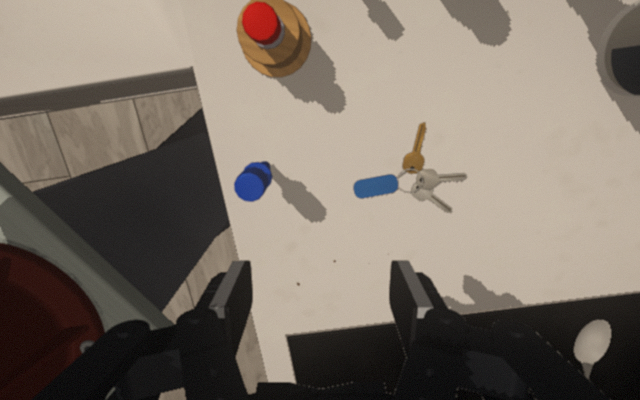

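The wrist picture shows the red knob at (262,24) over its rest, the blue pin at (252,182) and the keys at (420,180). The pin measures about (0.478, 0.044).

Request:
send_rows([
  [0.9,-0.32,0.2,0,0,0],
  [0.9,-0.32,0.2,0,0,0],
  [0.9,-0.32,0.2,0,0,0],
  [0.9,-0.32,0.2,0,0,0],
  [0.9,-0.32,0.2,0,0,0],
  [0.9,-0.32,0.2,0,0,0],
  [0.87,-0.33,0.4,0,0,0],
  [0,0,0,0,0,0],
])

```text
time: 5.52
eef_pos: [0.4778, 0.0445, 0.1987]
tool_rot: [-2.828, -1.367, 0.002]
wrist_force: [-0.1, 0.3, 0.5]
width: 0.0594
finger_force: 0.0
```

```bash
python3 - <<'E'
from h import *
np.set_printoptions(precision=4,suppress=True)
f=ctrl.grab_frame("wrist")
for n,z in dict(pin_knob=.085,rest_mouth=.056).items():
    for d in ctrl.place_of(n,f)[:3]: print(n,round(d["score"],2),np.array(d["at"]),pt(f,d["at"],z),pt(f,d["at"]))
hsv=cv2.cvtColor(f["image"],cv2.COLOR_RGB2HSV)
m=(((hsv[...,0]<8)|(hsv[...,0]>172))&(hsv[...,1]>150)&(hsv[...,2]>60)).astype(np.uint8)
n,l,st,ce=cv2.connectedComponentsWithStats(m)
for i in range(1,n):
    if st[i,4]>100: print(st[i],ce[i],pt(f,ce[i],.088))
go([.478,.044,.066])
E
```

```text
pin_knob 0.77 [421.9 129.3] [0.5659 0.0421 0.085 ] [0.5691 0.0369 0.0644]
pin_knob 0.65 [319.9 200.9] [0.4766 0.0453 0.085 ] [0.4791 0.0484 0.0979]
pin_knob 0.56 [304.1 330.6] [ 0.3944 -0.0367  0.085 ] [ 0.3982 -0.0326  0.0923]
rest_mouth 0.61 [324.  189.8] [0.4796 0.0438 0.056 ] [0.4864 0.0531 0.0979]
[406 122  26  24 479] [418.8225 132.8017] [0.5624 0.0422 0.088 ]
[ 305  181   36   39 1074] [322.5568 200.0838] [0.4791 0.0453 0.088 ]
t 5.67 tcp [0.478  0.0435 0.1996] toolx [ 0.622  0.783 -0.   ] z [ 0.0001 -0.0004 -1.    ] rows [ 0.02 -0.02  6.68] F [-1.1 -0.8  0.4] w 0.0596 j6 2.06
```

Request:
send_rows([
  [0.08,0,1,0,0,0],
  [0,0,1,0,0,0],
  [0,0,1,0,0,0],
  [0,0,1,0,0,0],
  [0,0,1,0,0,0],
  [0,0,1,0,0,0],
  [0,0,0.7,0,0,0],
  [0,0,0,0,0,0],
])

```text
time: 6.68
eef_pos: [0.4781, 0.0457, 0.0639]
tool_rot: [-2.828, -1.366, 0.003]
wrist_force: [-0.2, -1.1, 1.2]
width: 0.0594
finger_force: 0.0
```

Request:
send_rows([
  [0,0,0,0,0,0],
  [0,0,0,0,0,0],
  [0,0,0,0,0,0],
  [0,0,0,0,0,0],
  [0,0,0,0,0,0],
], jaw=0, force=60)

```text
time: 7.3
eef_pos: [0.4798, 0.0454, 0.0663]
tool_rot: [2.828, 1.366, 0.002]
wrist_force: [0.0, -0.6, 5.5]
width: 0.0244
finger_force: 58.8
```

Request:
send_rows([
  [0,0,-0.5,0,0,0],
  [0,0,-1,0,0,0],
  [0,0,-1,0,0,0],
  [0,0,-1,0,0,0],
  [0.5,-0.2,-1,0,0,0],
  [1,-0.38,-0.8,0,0,0],
  [1,-0.38,-0.8,0,0,0],
  [1,-0.38,-0.8,0,0,0],
  [1,-0.38,-0.8,0,0,0],
  [1,-0.38,-0.8,0,0,0],
])

```text
time: 8.55
eef_pos: [0.5146, 0.1585, 0.2363]
tool_rot: [2.829, 1.367, 0.0]
wrist_force: [0.6, 0.0, -1.3]
width: 0.0243
finger_force: 58.9
```

Request:
send_rows([
  [1,-0.38,-0.5,0,0,0],
  [1,-0.38,0,0,0,0],
  [1,-0.38,0,0,0,0],
  [0.6,-0.23,0,0,0,0],
  [0,0,0,0,0,0],
  [0,0,0,0,0,0],
])

```text
time: 9.3
eef_pos: [0.5377, 0.2307, 0.2453]
tool_rot: [2.829, 1.366, -0.001]
wrist_force: [0.8, -0.7, -0.9]
width: 0.024
finger_force: 58.9
```

```bash
python3 - <<'E'
from h import *
np.set_printoptions(precision=4,suppress=True)
f=ctrl.grab_frame("wrist")
for n,z in dict(pin_tip=.17,stand_recess=.026,stand=0,ring_top_centre=.051,ring_mid_centre=.041,ring_low_centre=.031).items():
    for d in ctrl.place_of(n,f)[:2]: print(n,round(d["score"],2),np.array(d["at"]),pt(f,d["at"],z),pt(f,d["at"]))
# ring edges: fit circle to outline at ring top height using cut_out
for n,z in dict(ring_top=.056,ring_mid=.046,ring_low=.036,stand=.026).items():
    for d in ctrl.cut_out(n,f)[:1]:
        np.save(n+".npy",d["mask"]);print(n,d["score"],d["mask"].sum(),d["at"])
import pickle;pickle.dump(f,open("w2.pkl","wb"))
go([.538,.23,.25]);save(f,"w2.png")
E
```

```text
pin_tip 0.88 [320.  223.4] [0.5345 0.2287 0.17  ] [0.5399 0.2356 0.1932]
pin_tip 0.78 [437.8 274.7] [0.5743 0.1493 0.17  ] [0.5655 0.0391 0.0033]
stand_recess 0.43 [474.3 388.4] [ 0.515  -0.1121  0.026 ] [0.569  0.1974 0.3022]
ring_top_centre 0.7 [329.7  82.4] [0.5968 0.2934 0.051 ] [0.5971 0.2934 0.0443]
ring_mid_centre 0.74 [335.  104.4] [0.5891 0.275  0.041 ] [0.5889 0.2758 0.0567]
ring_top 0.65 8149 [334.4, 71.8]
ring_mid 0.78 1908 [339.9, 128.1]
ring_low 0.74 103 [372.5, 49.8]
stand 0.73 4848 [277.9, 88.8]
t 9.85 tcp [0.5378 0.2312 0.2453] toolx [ 0.622  0.783 -0.   ] z [ 0.     -0.0001 -1.    ] rows [-0.04  0.04 -0.24] F [ 1.1 -0.2 -0.8] w 0.0242 j6 2.42
```

View pics/w2.png

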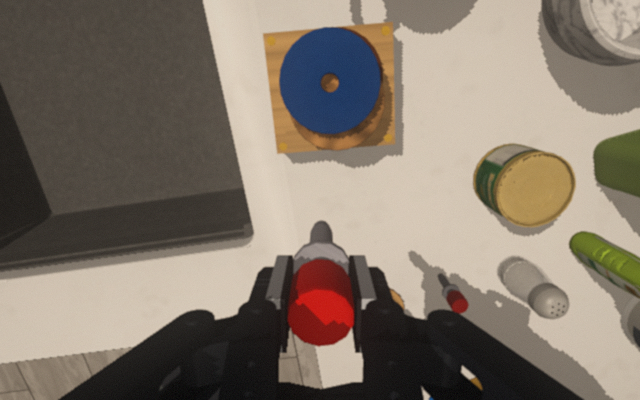

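The picture shows the blue ring's hole at (330,83), the cork sticking out at about (330,143), the stand corners at (265,33), (388,24), (396,146) and (278,153), and the pin upright in the grip with its tip at about (320,224).

Next I'll fit the ring and stand outlines.

```bash
python3 - <<'E'
from h import *
import pickle
np.set_printoptions(precision=4,suppress=True)
f=pickle.load(open("w2.pkl","rb"))
print("tip",pt(f,(320,223.4),.185))
# blue hole + outline
im=f["image"];hsv=cv2.cvtColor(im,cv2.COLOR_RGB2HSV)
b=((hsv[...,0]>100)&(hsv[...,0]<125)&(hsv[...,1]>120)).astype(np.uint8); b[200:]=0;b[:,420:]=0
c=max(cv2.findContours(b,cv2.RETR_EXTERNAL,cv2.CHAIN_APPROX_NONE)[0],key=len)
W=np.array([pt(f,p[0],.056)[:2] for p in c]);(x,y),r=cv2.minEnclosingCircle((W*1000).astype(np.float32));print("blue outline",x,y,r)
for i,p in dict(a=(265,33),b=(388,24),c=(396,146),d=(278,153)).items(): print(i,pt(f,p,.026))
cr=cv2.resize(im[10:170,240:420],None,fx=4,fy=4,interpolation=cv2.INTER_CUBIC)[:600,:,::-1].copy()
K=f["camera_matrix"];Pi=np.linalg.inv(f["pose"])
def proj(P): 
    q=Pi[:3,:3]@P+Pi[:3,3];q=K@q;return q[:2]/q[2]
cv2.imwrite("pics/w2c.png",cr)
E
```

```text
tip [0.538  0.2332 0.185 ]
blue outline 596.727783203125 293.3725891113281 43.79570007324219
a [0.5774 0.3645 0.026 ]
b [0.6707 0.3002 0.026 ]
c [0.6128 0.2037 0.026 ]
d [0.5146 0.2725 0.026 ]
```

View pics/w2c.png

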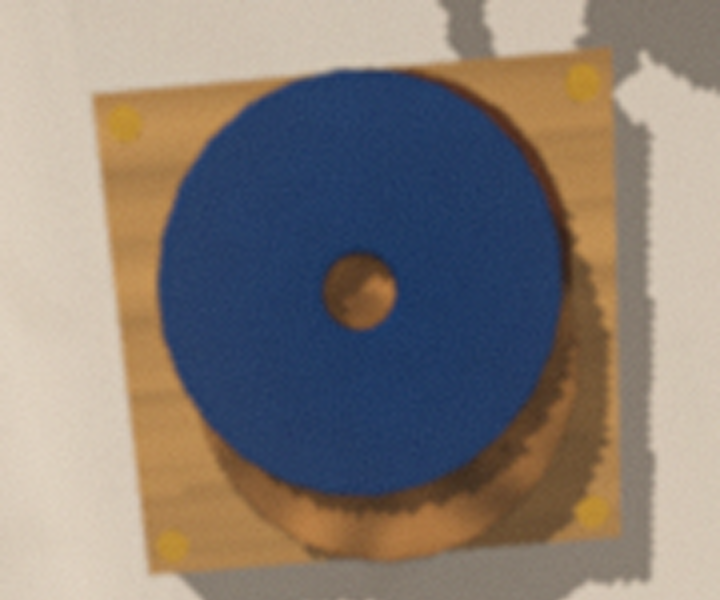

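The crop shows the blue hole at (360,290). The cork edge runs through (215,440), (390,560) and (575,350), and the dark edge shows at the upper right, (470,85) to (572,270). The stand corners are clear.

```bash
python3 - <<'E'
from h import *
import pickle
from scipy.optimize import least_squares
np.set_printoptions(precision=4,suppress=True)
f=pickle.load(open("w2.pkl","rb"))
P=lambda q,z:np.array([pt(f,(u/4+240-.4,v/4+10-.4),z)[:2] for u,v in q])
def fit(q,z):
    w=P(q,z);s=least_squares(lambda c:np.hypot(*(w-c).T)-.045,w.mean(0)+[-.01,0]);print(s.x,s.fun.round(4))
fit([(215,440),(245,490),(300,545),(390,560),(480,530),(575,350),(555,430)],.046)
fit([(420,72),(470,87),(515,125),(545,170),(566,215),(572,270)],.036)
fit([(160,280),(365,70),(562,280),(360,495),(180,190),(520,420)],.056)
c=P([(95,95),(612,48),(620,537),(150,573)],.026);print(c,c.mean(0),[np.linalg.norm(c[i]-c[i-1]) for i in range(4)])
print(P([(360,290)],.056))
print("knob offset: camera",f["pose"][:3,3]); s=ctrl.state();print(s["eef_pos"])
go([.597,.2935,.15])
E
```

```text
[0.5918 0.2783] [-0.0021 -0.0015  0.0014  0.0009  0.0003 -0.0009 -0.0018]
[0.6021 0.2928] [-0.0002  0.0005 -0.     -0.0005  0.0002  0.    ]
[0.5968 0.293 ] [-0.0006 -0.0006 -0.001  -0.001  -0.0004  0.0001]
[[0.576  0.3653]
 [0.6752 0.2992]
 [0.6129 0.2064]
 [0.514  0.2732]] [0.5945 0.286 ] [np.float64(0.11101219742033017), np.float64(0.11913359290441639), np.float64(0.1117345275539911), np.float64(0.11934200978489513)]
[[0.5968 0.2937]]
knob offset: camera [0.5858 0.2932 0.3878]
[0.5378 0.2312 0.2453]
t 9.85 tcp [0.5378 0.2312 0.2453] toolx [ 0.622  0.783 -0.   ] z [ 0.     -0.0001 -1.    ] rows [4.28 0.38 4.76] F [ 1.1 -0.2 -0.8] w 0.0242 j6 2.42
```

Request:
send_rows([
  [0.85,0.08,0.9,0,0,0],
  [0.85,0.08,0.9,0,0,0],
  [0.85,0.08,0.9,0,0,0],
  [0.85,0.08,0.9,0,0,0],
  [0.84,0.09,0.9,0,0,0],
  [0,0,0.6,0,0,0],
  [0,0,0.6,0,0,0],
  [0,0,0,0,0,0],
  [0,0,0,0,0,0],
])

```text
time: 10.98
eef_pos: [0.5971, 0.2924, 0.1321]
tool_rot: [2.829, 1.366, 0.001]
wrist_force: [0.1, -0.3, -1.1]
width: 0.0246
finger_force: 59.0
```

```bash
python3 - <<'E'
from h import *
np.set_printoptions(precision=4,suppress=True)
f=ctrl.grab_frame("wrist")
for n,z in dict(pin_tip=.07,ring_top_centre=.051).items():
    for d in ctrl.place_of(n,f)[:2]: print(n,round(d["score"],2),np.array(d["at"]),pt(f,d["at"],z))
go([.597,.2925,.116]);save(f,"w3.png",(220,100,420,250),4)
E
```

```text
pin_tip 0.66 [318.9 225.4] [0.5957 0.2937 0.07  ]
ring_top_centre 0.71 [323.8 213.8] [0.5988 0.2924 0.051 ]
t 11.12 tcp [0.5973 0.2926 0.1322] toolx [0.622 0.783 0.001] z [ 0.0013  0.0003 -1.    ] rows [-0.01 -0.01  0.81] F [-0.2 -0.5 -1.8] w 0.0241 j6 2.5
```

View pics/w3.png

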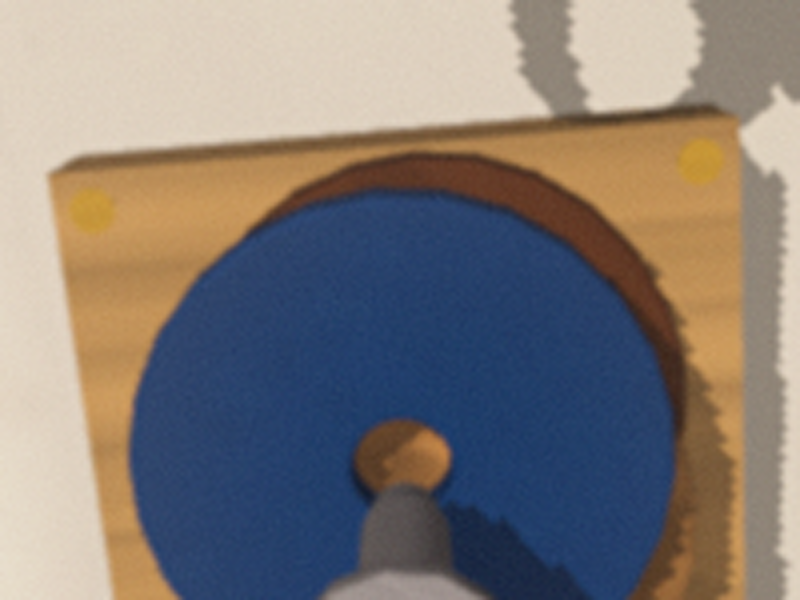

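The tip is at crop (404,500) and the hole centre at (403,458). The dark ring's edge is now well seen along (270,220), (420,155), (560,200) and (680,390).

```bash
python3 - <<'E'
from h import *
from scipy.optimize import least_squares
f=ctrl.grab_frame("wrist")
P=lambda q,z:np.array([pt(f,(u/4+220-.4,v/4+100-.4),z)[:2] for u,v in q]).round(4)
print("hole",P([(403,458)],.056),"tip",P([(404,500),(404,505)],.072))
w=P([(270,218),(330,180),(420,154),(500,165),(560,198),(620,250),(665,320),(682,390)],.036)
s=least_squares(lambda c:np.hypot(*(w-c).T)-.045,w.mean(0)+[-.01,-.02]);print("dark",s.x,s.fun.round(4))
w=P([(130,440),(150,330),(215,260),(320,203),(400,190),(510,212),(600,270),(660,370),(672,450)],.056)
s=least_squares(lambda c:np.hypot(*(w-c).T)-.045,w.mean(0)+[-.01,-.02]);print("blue",s.x,s.fun.round(4))
c=P([(52,173),(738,120)],.026);print("stand corners",c)
go([.597,.2925,.116])
E
```

```text
hole [[0.5982 0.2952]] tip [[0.5975 0.2942]
 [0.597  0.2936]]
dark [0.60151445 0.29302469] [-0.0009 -0.0003  0.001   0.0008 -0.0004 -0.0006 -0.0003  0.    ]
blue [0.59661571 0.29423278] [-0.0012  0.0006 -0.0003 -0.0002  0.0001  0.0001  0.0002 -0.0003 -0.0008]
stand corners [[0.5766 0.3658]
 [0.6748 0.2994]]
t 11.18 tcp [0.5973 0.2926 0.132 ] toolx [0.622 0.783 0.001] z [ 1.e-03  2.e-04 -1.e+00] rows [-0.01 -0.01  0.8 ] F [-1.4  0.8 -0.7] w 0.0246 j6 2.5
```

Request:
send_rows([
  [0.03,0,0.4,0,0,0],
  [0,0,0.2,0,0,0],
  [0,0,0.1,0,0,0],
  [0,0,0.1,0,0,0],
  [0,0,0.1,0,0,0],
  [0,0,0.1,0,0,0],
  [0,0,0.1,0,0,0],
  [0,0,0.1,0,0,0],
  [0,0,0,0,0,0],
])

```text
time: 12.3
eef_pos: [0.5972, 0.293, 0.107]
tool_rot: [2.829, 1.367, -0.001]
wrist_force: [-0.2, -0.0, -1.1]
width: 0.0245
finger_force: 59.0
```

Request:
send_rows([
  [-0.19,0.07,0,0,0,0],
  [-0.19,0.07,0,0,0,0],
  [-0.19,0.07,0,0,0,0],
  [-0.2,0.07,0,0,0,0],
  [0,0,0,0,0,0],
  [0,0,0.08,0,0,0],
  [0,0,0.08,0,0,0],
  [0,0,0,0,0,0],
])

```text
time: 13.3
eef_pos: [0.592, 0.2775, 0.1037]
tool_rot: [2.829, 1.367, -0.001]
wrist_force: [-1.2, -0.1, -1.6]
width: 0.0244
finger_force: 59.0
```

Request:
send_rows([
  [0,0,0.08,0,0,0],
  [0,0,0.08,0,0,0],
  [0,0,0.08,0,0,0],
  [0,0,0.08,0,0,0],
  [0,0,0,0,0,0],
])

```text
time: 13.92
eef_pos: [0.592, 0.2775, 0.0975]
tool_rot: [2.829, 1.367, -0.0]
wrist_force: [0.3, -0.7, -1.1]
width: 0.0245
finger_force: 59.0
```

Request:
send_rows([
  [0.2,-0.02,0,0,0,0],
  [0.2,-0.02,0,0,0,0],
  [0.2,-0.02,0,0,0,0],
  [0.2,-0.01,0,0,0,0],
  [0.07,0,0,0,0,0],
  [0,0,0,0,0,0],
  [0,0,0.08,0,0,0],
  [0,0,0.08,0,0,0],
  [0,0,0.04,0,0,0],
  [0,0,0,0,0,0],
])

```text
time: 15.18
eef_pos: [0.6018, 0.2919, 0.0935]
tool_rot: [2.829, 1.366, -0.0]
wrist_force: [-0.7, -1.7, -0.5]
width: 0.0246
finger_force: 59.1
```

Request:
send_rows([
  [0,0,0.08,0,0,0],
  [0,0,0.08,0,0,0],
  [0,0,0.08,0,0,0],
  [0,0,0.06,0,0,0],
  [0,0,0,0,0,0],
])

```text
time: 15.8
eef_pos: [0.6021, 0.292, 0.0877]
tool_rot: [2.829, 1.366, 0.001]
wrist_force: [0.3, -2.6, 2.6]
width: 0.0244
finger_force: 59.4
```

Request:
send_rows([
  [-0.17,-0.03,0,0,0,0],
  [-0.17,-0.03,0,0,0,0],
  [-0.17,-0.02,0,0,0,0],
  [0,0,0,0,0,0],
  [0,0,0.08,0,0,0],
  [0,0,0.08,0,0,0],
  [0,0,0.05,0,0,0],
  [0,0,0.05,0,0,0],
  [0,0,0,0,0,0],
])

```text
time: 16.92
eef_pos: [0.5947, 0.2852, 0.0832]
tool_rot: [2.828, 1.367, 0.002]
wrist_force: [3.0, 2.1, 7.4]
width: 0.0247
finger_force: 60.0
```

Request:
send_rows([
  [0.19,0,0,0,0,0],
  [0.19,0,0,0,0,0],
  [0,0,0,0,0,0],
])

```text
time: 17.3
eef_pos: [0.5978, 0.2895, 0.082]
tool_rot: [2.827, 1.365, -0.007]
wrist_force: [-4.4, -5.9, 7.8]
width: 0.0244
finger_force: 60.0
```

Request:
send_rows([
  [-0.04,0.11,0,0,0,0],
  [-0.03,0.11,0,0,0,0],
  [0,0,0,0,0,0],
])

```text
time: 17.68
eef_pos: [0.599, 0.2874, 0.0819]
tool_rot: [-2.826, -1.367, 0.007]
wrist_force: [-9.4, 2.0, 9.3]
width: 0.0245
finger_force: 60.3
```

Request:
send_rows([
  [0,0,-0.05,0,0,0],
  [0,0,0,0,0,0],
])

```text
time: 17.92
eef_pos: [0.5997, 0.287, 0.0821]
tool_rot: [-2.827, -1.367, 0.007]
wrist_force: [-5.4, 0.7, 0.8]
width: 0.0245
finger_force: 59.2
```

Request:
send_rows([
  [-0.1,0.07,0.02,0,0,0],
  [-0.09,0.07,0,0,0,0],
  [0,0,0,0,0,0],
])

```text
time: 18.3
eef_pos: [0.6007, 0.2828, 0.0823]
tool_rot: [-2.828, -1.367, 0.002]
wrist_force: [-2.7, 3.1, -0.6]
width: 0.0241
finger_force: 59.2
```

Request:
send_rows([
  [0,0,0.04,0,0,0],
  [0,0,0.03,0,0,0],
  [0,0,0,0,0,0],
])

```text
time: 18.68
eef_pos: [0.601, 0.283, 0.0822]
tool_rot: [-2.828, -1.367, 0.0]
wrist_force: [-4.7, 4.3, 7.1]
width: 0.0243
finger_force: 60.0
```

Request:
send_rows([
  [-0.12,0,0,0,0,0],
  [-0.11,0,0,0,0,0],
  [0,0,0,0,0,0],
])

```text
time: 19.05
eef_pos: [0.5993, 0.2795, 0.0823]
tool_rot: [-2.828, -1.367, -0.004]
wrist_force: [-0.4, 5.2, 2.7]
width: 0.0245
finger_force: 59.4
```

Request:
send_rows([
  [-0.1,-0.07,0.02,0,0,0],
  [-0.09,-0.07,0,0,0,0],
  [0,0,0,0,0,0],
])

```text
time: 19.42
eef_pos: [0.5957, 0.2777, 0.0823]
tool_rot: [2.828, 1.366, 0.006]
wrist_force: [4.0, 2.9, 2.7]
width: 0.0242
finger_force: 59.5
```

Request:
send_rows([
  [0,0,0.04,0,0,0],
  [0,0,0,0,0,0],
])

```text
time: 19.68
eef_pos: [0.5959, 0.2779, 0.0822]
tool_rot: [2.828, 1.366, 0.006]
wrist_force: [3.2, 2.7, 8.3]
width: 0.0243
finger_force: 60.3
```

P5 next: step (-0.072, -0.22).

Request:
send_rows([
  [-0.04,-0.11,0,0,0,0],
  [-0.03,-0.11,0,0,0,0],
  [0,0,0,0,0,0],
])

```text
time: 20.05
eef_pos: [0.5925, 0.2787, 0.0822]
tool_rot: [2.826, 1.364, 0.008]
wrist_force: [5.9, 0.0, 5.6]
width: 0.0246
finger_force: 60.0
```

Request:
send_rows([
  [0.04,-0.11,0,0,0,0],
  [0.03,-0.11,0,0,0,0],
  [0,0,0,0,0,0],
])

```text
time: 20.42
eef_pos: [0.59, 0.2816, 0.0823]
tool_rot: [2.825, 1.362, 0.007]
wrist_force: [5.8, -4.8, 6.3]
width: 0.0241
finger_force: 60.2
```

Request:
send_rows([
  [0.1,-0.07,0,0,0,0],
  [0.09,-0.07,0,0,0,0],
  [0,0,0,0,0,0],
])

```text
time: 20.8
eef_pos: [0.5898, 0.2854, 0.0822]
tool_rot: [2.824, 1.361, 0.004]
wrist_force: [4.6, -8.1, 8.9]
width: 0.0245
finger_force: 60.6
```

Request:
send_rows([
  [0.13,-0.04,0,0,0,0],
  [0.13,-0.03,0,0,0,0],
  [0,0,0,0,0,0],
])

```text
time: 21.18
eef_pos: [0.5915, 0.2901, 0.082]
tool_rot: [2.824, 1.361, 0.002]
wrist_force: [2.4, -9.5, 9.4]
width: 0.0243
finger_force: 61.3
```

Request:
send_rows([
  [0.11,0.08,-0.01,0,0,0],
  [0.11,0.08,0,0,0,0],
  [0,0,0,0,0,0],
])

```text
time: 21.55
eef_pos: [0.5952, 0.2924, 0.0815]
tool_rot: [2.826, 1.363, -0.001]
wrist_force: [-1.8, -5.2, 10.6]
width: 0.0243
finger_force: 61.0
```

Request:
send_rows([
  [0.04,0.13,0,0,0,0],
  [0.04,0.13,0,0,0,0],
  [0,0,0,0,0,0],
])

```text
time: 21.92
eef_pos: [0.5982, 0.292, 0.0814]
tool_rot: [-2.828, -1.367, 0.005]
wrist_force: [-10.3, 0.3, 13.9]
width: 0.0243
finger_force: 61.4
```

Request:
send_rows([
  [-0.04,0.13,-0.02,0,0,0],
  [-0.04,0.13,0,0,0,0],
  [0,0,0,0,0,0],
])

```text
time: 22.3
eef_pos: [0.6016, 0.2883, 0.0815]
tool_rot: [-2.827, -1.367, 0.002]
wrist_force: [-7.9, 4.8, 8.8]
width: 0.0247
finger_force: 61.0
```

Request:
send_rows([
  [0,0,-0.05,0,0,0],
  [-0.2,-0.07,0,0,0,0],
  [-0.2,-0.07,0,0,0,0],
  [-0.2,-0.06,0,0,0,0],
  [-0.21,-0.06,0,0,0,0],
  [0,0,0.05,0,0,0],
  [0,0,0,0,0,0],
])

```text
time: 23.18
eef_pos: [0.5895, 0.2782, 0.0821]
tool_rot: [2.828, 1.366, 0.004]
wrist_force: [3.8, 2.6, 6.1]
width: 0.0243
finger_force: 60.2
```

Request:
send_rows([
  [0.04,-0.13,0,0,0,0],
  [0.04,-0.13,0,0,0,0],
  [0,0,0,0,0,0],
])

```text
time: 23.55
eef_pos: [0.587, 0.2816, 0.0821]
tool_rot: [2.826, 1.364, 0.003]
wrist_force: [5.5, -1.2, 5.2]
width: 0.0242
finger_force: 60.3
```

Rel (-7.5,-3.4) mm, radius 8.2; still on the disc. Next: 252°.

Request:
send_rows([
  [0.11,-0.08,0,0,0,0],
  [0.11,-0.08,0,0,0,0],
  [0,0,0,0,0,0],
])

```text
time: 23.92
eef_pos: [0.5868, 0.286, 0.0819]
tool_rot: [2.825, 1.363, -0.0]
wrist_force: [3.6, -6.3, 7.1]
width: 0.0247
finger_force: 60.7
```

Request:
send_rows([
  [0.14,0,0,0,0,0],
  [0.14,0,0,0,0,0],
  [0,0,0,0,0,0],
])

```text
time: 24.3
eef_pos: [0.5892, 0.2898, 0.0814]
tool_rot: [2.825, 1.362, -0.005]
wrist_force: [0.1, -8.7, 9.2]
width: 0.0244
finger_force: 61.2
```

No drop yet. The pin may have tilted in the grip under drag, so I'll take a look.

```bash
python3 - <<'E'
from h import *
from scipy.optimize import least_squares
f=ctrl.grab_frame("wrist")
im=f["image"];hsv=cv2.cvtColor(im,cv2.COLOR_RGB2HSV)
b=((hsv[...,0]>100)&(hsv[...,0]<125)&(hsv[...,1]>120)).astype(np.uint8)
c=max(cv2.findContours(b,cv2.RETR_EXTERNAL,cv2.CHAIN_APPROX_NONE)[0],key=len)[:,0]
c=c[c[:,1]<230]
W=np.array([pt(f,p,.056)[:2] for p in c])
s=least_squares(lambda q:np.hypot(*(W-q).T)-.045,W.mean(0),loss="soft_l1",f_scale=.001);print("blue",s.x,np.median(abs(s.fun)))
s=ctrl.state();print(s["torque"]);go([.5945,.285,.08])
g=ctrl.grab_frame("side")
for n in("pin_knob","ring_top_centre"):
    for d in ctrl.place_of(n,g)[:2]:print(n,d["score"],d["at"])
a=cv2.resize(im[100:350,200:450,::-1],(500,500))
k=cv2.resize(g["image"][170:300,200:300,::-1],(300,390),interpolation=cv2.INTER_CUBIC)
o=np.zeros((500,800,3),np.uint8);o[:,:500]=a;o[:390,500:]=k;cv2.imwrite("pics/w4.png",o)
E
```

```text
blue [0.58465133 0.28275606] 0.0002508126707673891
[-2.57248187  0.07598746 -0.01310183]
t 24.35 tcp [0.5892 0.2898 0.0815] toolx [ 0.623  0.782 -0.005] z [-4.0e-04 -5.7e-03 -1.0e+00] rows [-0.02  0.36  0.07] F [-1.  -9.5  8.7] w 0.024 j6 2.5
pin_knob 0.85 [412.8, 189.8]
pin_knob 0.55 [261.0, 224.5]
ring_top_centre 0.84 [262.9, 248.2]
```

View pics/w4.png

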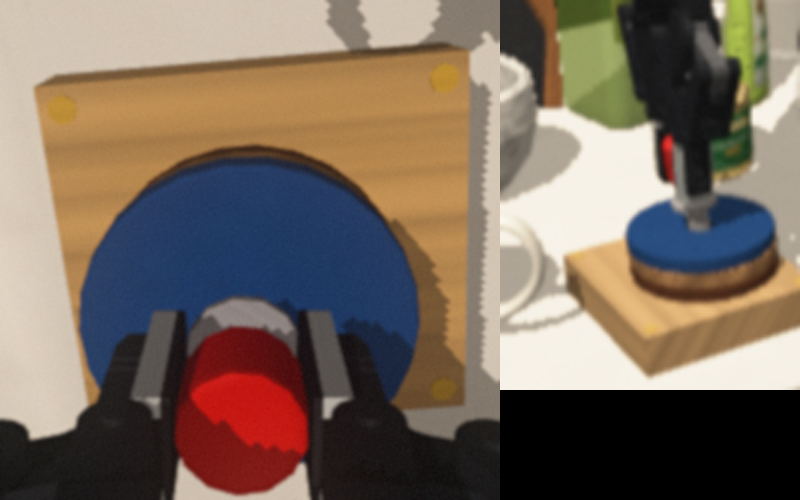

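The blue ring centre sits 8 mm behind the TCP along tool −x, so the pin has tilted in the grip. I'll straighten it against the recess wall with a lighter grip.

Request:
send_rows([
  [0,0,-0.06,0,0,0],
  [-0.1,0.1,0,0,0,0],
  [-0.15,0.11,0,0,0,0],
  [-0.15,0.11,0,0,0,0],
  [-0.15,0.11,0,0,0,0],
  [-0.15,0,0,0,0,0],
  [0,0,0,0,0,0],
], force=35)

```text
time: 25.38
eef_pos: [0.5876, 0.2771, 0.0824]
tool_rot: [-2.827, -1.367, -0.003]
wrist_force: [2.2, 8.1, -0.4]
width: 0.0242
finger_force: 60.1
```

```bash
cat >> h.py <<'E'
def blue():
    from scipy.optimize import least_squares
    f=ctrl.grab_frame("wrist");s=ctrl.state()
    im=f["image"];hsv=cv2.cvtColor(im,cv2.COLOR_RGB2HSV)
    b=((hsv[...,0]>100)&(hsv[...,0]<125)&(hsv[...,1]>120)).astype(np.uint8)
    c=max(cv2.findContours(b,cv2.RETR_EXTERNAL,cv2.CHAIN_APPROX_NONE)[0],key=len)[:,0]
    c=c[c[:,1]<230]
    W=np.array([pt(f,p,.056)[:2] for p in c])
    q=least_squares(lambda q:np.hypot(*(W-q).T)-.045,W.mean(0),loss="soft_l1",f_scale=.001).x
    R=Ro.from_rotvec(s["tool_rot"]).as_matrix()[:2,:2]
    print("blue",q.round(4),"rel tcp in tool mm",((q-s["eef_pos"][:2])@R*1000).round(1),"rel centre in tool mm",((q-[.5945,.286])@R*1000).round(1),s["torque"].round(2))
    return f
E
python3 -c "
from h import *
blue();go([.5945,.285,.082])"
```

```text
blue [0.5852 0.2779] rel tcp in tool mm [-0.9 -2.4] rel centre in tool mm [-12.1  -2.3] [ 1.99 -0.35 -0.03]
t 25.43 tcp [0.5876 0.2772 0.0824] toolx [0.621 0.784 0.002] z [ 0.001   0.0022 -1.    ] rows [0.52 0.03 0.02] F [ 1.6  7.  -0.1] w 0.0245 j6 2.48
```

Request:
send_rows([
  [0,0,0,0,0,0],
  [0.1,0,0,0,0,0],
  [0.1,0,0,0,0,0],
  [0,0,0.04,0,0,0],
  [0,0,0,0,0,0],
], force=120)

```text
time: 26.05
eef_pos: [0.5896, 0.2792, 0.082]
tool_rot: [2.829, 1.367, -0.001]
wrist_force: [-3.1, 2.3, 6.5]
width: 0.023
finger_force: 118.4
```

```bash
python3 -c "
from h import *
blue();go([.5945,.285,.082])"
```

```text
blue [0.5852 0.278 ] rel tcp in tool mm [-3.7 -2.6] rel centre in tool mm [-12.1  -2.3] [ 0.49  0.94 -0.05]
t 26.1 tcp [0.5896 0.2792 0.082 ] toolx [ 0.621  0.783 -0.   ] z [-2.e-04 -3.e-04 -1.e+00] rows [ 0.38  0.01 -0.  ] F [-3.9  1.7  6. ] w 0.0233 j6 2.48
```

Request:
send_rows([
  [0.06,0,0,0,0,0],
  [0.04,-0.12,0,0,0,0],
  [0.04,-0.12,0,0,0,0],
  [0,0,0,0,0,0],
])

```text
time: 26.6
eef_pos: [0.5886, 0.2833, 0.082]
tool_rot: [2.827, 1.364, 0.001]
wrist_force: [1.6, -4.9, 5.2]
width: 0.0233
finger_force: 118.4
```

Request:
send_rows([
  [0.1,-0.07,0,0,0,0],
  [0.1,-0.07,0,0,0,0],
  [0,0,0,0,0,0],
])

```text
time: 26.98
eef_pos: [0.5888, 0.2876, 0.082]
tool_rot: [2.826, 1.363, -0.001]
wrist_force: [0.8, -7.8, 5.4]
width: 0.0231
finger_force: 118.6
```

Request:
send_rows([
  [0.12,0,0,0,0,0],
  [0.13,0,0,0,0,0],
  [0,0,0,0,0,0],
])

```text
time: 27.35
eef_pos: [0.5909, 0.2912, 0.0819]
tool_rot: [2.826, 1.363, -0.004]
wrist_force: [-4.9, -9.5, 9.3]
width: 0.0232
finger_force: 118.9
```

```bash
python3 -c "
from h import *
blue();go([.5945,.285,.082])"
```

```text
blue [0.6384 0.3472] rel tcp in tool mm [73.5  2.4] rel centre in tool mm [75.2 -3.7] [-2.5   1.21 -0.  ]
t 27.4 tcp [0.5908 0.2912 0.0819] toolx [ 0.622  0.783 -0.004] z [-9.0e-04 -4.5e-03 -1.0e+00] rows [-0.13  0.34 -0.01] F [-4.  -8.7  8.3] w 0.0233 j6 2.5
```

```bash
sed -i 's/W.mean(0),loss/W.mean(0)-.03*Ro.from_rotvec(s["tool_rot"]).as_matrix()[:2,0],loss/' h.py; python3 -c "
from h import *
blue()"
```

```text
blue [0.5863 0.2863] rel tcp in tool mm [-6.7 -0.5] rel centre in tool mm [-4.9 -6.6] [-2.51  1.19  0.04]
```

Request:
send_rows([
  [-0.1,0,0,0,0,0],
  [-0.1,0,0,0,0,0],
  [-0.08,0,0,0,0,0],
  [0,0,-0.1,0,0,0],
  [0,0,-0.05,0,0,0],
  [0,0,0,0,0,0],
])

```text
time: 28.2
eef_pos: [0.5873, 0.2889, 0.0839]
tool_rot: [-2.829, -1.367, 0.002]
wrist_force: [1.1, -0.9, -2.3]
width: 0.0232
finger_force: 117.9
```

```bash
python3 -c "
from h import *
blue();go([.5945,.285,.082])"
```

```text
blue [0.5856 0.2865] rel tcp in tool mm [-3.   0.1] rel centre in tool mm [-5.2 -7.3] [-0.29 -0.35  0.04]
t 28.25 tcp [0.5874 0.2889 0.084 ] toolx [ 0.621  0.783 -0.001] z [-8.e-04 -4.e-04 -1.e+00] rows [0.07 0.4  0.1 ] F [ 0.6  0.1 -2.3] w 0.0235 j6 2.5
```

Request:
send_rows([
  [0.1,0,0,0,0,0],
  [0.12,0,0,0,0,0],
  [0,0,0.1,0,0,0],
  [0,0,0.05,0,0,0],
  [0,0,0,0,0,0],
])

```text
time: 28.88
eef_pos: [0.5906, 0.2924, 0.0821]
tool_rot: [2.828, 1.367, 0.001]
wrist_force: [-1.8, -3.3, 5.1]
width: 0.0234
finger_force: 118.7
```

```bash
python3 -c "
from h import *
blue();go([.5945,.285,.082])"
```

```text
blue [0.5866 0.2889] rel tcp in tool mm [-5.2 -0.9] rel centre in tool mm [-2.6 -7.9] [-0.95  0.53  0.04]
t 28.93 tcp [0.5906 0.2924 0.082 ] toolx [0.622 0.783 0.   ] z [ 7.e-04 -0.e+00 -1.e+00] rows [-0.17  0.38  0.  ] F [-1.7 -4.2  4.7] w 0.0235 j6 2.5
```

Request:
send_rows([
  [0,0,-0.1,0,0,0],
  [0,0,0,0,0.35,0],
  [0,0,0,0,0.35,0],
  [0,0,0.05,0,0,0],
  [0,0,0.05,0,0,0],
  [0,0,0,0,0,0],
])

```text
time: 29.68
eef_pos: [0.5906, 0.2925, 0.0822]
tool_rot: [-2.804, -1.355, -0.085]
wrist_force: [-4.8, -4.6, 7.5]
width: 0.0233
finger_force: 119.0
```

```bash
python3 -c "
from h import *
blue();go([.5945,.285,.082])"
```

```text
blue [0.5878 0.2908] rel tcp in tool mm [-3.1 -1.1] rel centre in tool mm [-0.4 -8.3] [-1.12  1.08 -0.  ]
t 29.73 tcp [0.5906 0.2926 0.0822] toolx [0.62  0.782 0.061] z [ 0.038   0.0475 -0.9981] rows [-0.17  0.39 -0.  ] F [-4.7 -4.6  7.9] w 0.0232 j6 2.49
```

Request:
send_rows([
  [0,0,-0.1,0,0,0],
  [0.09,0.04,0,0,0,0],
  [0.09,0.04,0,0,0,0],
  [0,0,0.1,0,0,0],
  [0,0,0,0,0,0],
])

```text
time: 30.35
eef_pos: [0.5944, 0.2945, 0.0822]
tool_rot: [-2.804, -1.355, -0.087]
wrist_force: [-2.8, -2.3, 3.6]
width: 0.0234
finger_force: 118.8
```

Request:
send_rows([
  [0,0,-0.08,0,0,0],
  [0.07,0.08,0,0,0,0],
  [0.07,0.08,0,0,0,0],
  [0,0,0.1,0,0,0],
  [0,0,0,0,0,0],
])

```text
time: 30.98
eef_pos: [0.5987, 0.2946, 0.0821]
tool_rot: [-2.804, -1.355, -0.087]
wrist_force: [-4.4, -1.5, 4.0]
width: 0.0232
finger_force: 118.9
```

```bash
python3 -c "
from h import *
blue();go([.5945,.286,.082])"
```

```text
blue [0.5953 0.2941] rel tcp in tool mm [-2.4 -2.3] rel centre in tool mm [ 6.9 -4.4] [-0.38  0.99  0.04]
t 31.02 tcp [0.5987 0.2946 0.0821] toolx [0.62  0.782 0.062] z [ 0.039   0.0479 -0.9981] rows [-0.47  0.1  -0.02] F [-4. -1.  5.] w 0.0234 j6 2.49
```

Request:
send_rows([
  [0,0,-0.1,0,0,0],
  [0,0.1,0,0,0,0],
  [-0.01,0.1,0,0,0,0],
  [0,0,0.1,0,0,0],
  [0,0,0,0,0,0],
])

```text
time: 31.65
eef_pos: [0.6013, 0.2919, 0.0814]
tool_rot: [-2.804, -1.355, -0.086]
wrist_force: [-2.7, 0.8, 1.2]
width: 0.023
finger_force: 118.2
```

Request:
send_rows([
  [0,0,0.04,0,0,0],
  [0,0,0.04,0,0,0],
  [0,0,0,0,0,0],
])

```text
time: 32.02
eef_pos: [0.6014, 0.2919, 0.0798]
tool_rot: [-2.804, -1.355, -0.086]
wrist_force: [-3.0, 1.6, 1.3]
width: 0.0235
finger_force: 118.3
```

Request:
send_rows([
  [0,0,0.08,0,0,0],
  [-0.01,0,0.08,0,0,0],
  [0,0,0.08,0,0,0],
  [0,0,0,0,0,0],
])

```text
time: 32.52
eef_pos: [0.6016, 0.2919, 0.0755]
tool_rot: [-2.804, -1.355, -0.086]
wrist_force: [-3.7, 0.0, 5.4]
width: 0.0237
finger_force: 118.5
```

```bash
python3 -c "
from h import *
blue();go([.5945,.286,.067])"
```

```text
blue [0.5984 0.2922] rel tcp in tool mm [-1.8 -2.7] rel centre in tool mm [ 7.3 -0.8] [-0.02  1.12  0.04]
t 32.58 tcp [0.6016 0.292  0.0755] toolx [0.62  0.782 0.061] z [ 0.0387  0.0476 -0.9981] rows [-0.48 -0.09  0.4 ] F [-4.2  0.8  6.4] w 0.0236 j6 2.48
```

Request:
send_rows([
  [-0.03,-0.06,0,0,0,0],
  [0,0,0.08,0,0,0],
  [-0.01,0,0.08,0,0,0],
  [0,0,0.06,0,0,0],
  [0,0,0,0,0,0],
])

```text
time: 33.2
eef_pos: [0.6016, 0.292, 0.0723]
tool_rot: [-2.806, -1.355, -0.09]
wrist_force: [-0.9, -3.2, 11.0]
width: 0.0233
finger_force: 119.4
```

Request:
send_rows([
  [-0.05,0,0,0,0,0],
  [-0.05,0.02,0,0,0,0],
  [0,0,0,0,0,0],
])

```text
time: 33.58
eef_pos: [0.6009, 0.2909, 0.072]
tool_rot: [-2.804, -1.355, -0.092]
wrist_force: [1.4, 0.5, 7.4]
width: 0.0233
finger_force: 119.3
```

```bash
python3 -c "
from h import *
f=blue();go([.5945,.286,.067])
g=ctrl.grab_frame('side')
a=cv2.resize(f['image'][100:350,200:450,::-1],(400,400))
k=cv2.resize(g['image'][190:290,210:310,::-1],(400,400),interpolation=cv2.INTER_CUBIC)
cv2.imwrite('pics/w5.png',np.hstack([a,k]))"
```

```text
blue [0.5986 0.2917] rel tcp in tool mm [-0.9 -2.3] rel centre in tool mm [ 7.  -0.3] [ 0.15 -0.4  -0.02]
t 33.62 tcp [0.6009 0.2909 0.072 ] toolx [0.62  0.782 0.064] z [ 0.0419  0.0489 -0.9979] rows [-0.41 -0.1   0.22] F [0.7 0.9 7.6] w 0.0232 j6 2.48
```

View pics/w5.png

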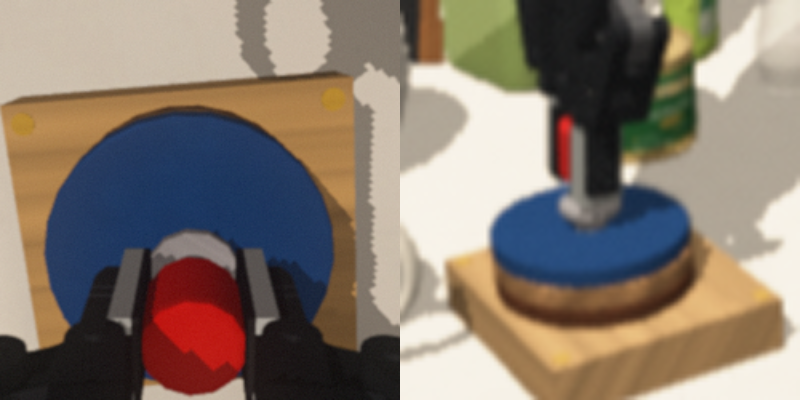

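The pin is down in the socket: the collar sits about 5–6 mm above the blue ring and the stack is neat and concentric. Pressing on gently with small corrections.

Request:
send_rows([
  [0,-0.05,0.04,0,0,0],
  [-0.02,0,0.04,0,0,0],
  [0,0,0,0,0,0],
])

```text
time: 34.05
eef_pos: [0.6006, 0.2909, 0.0705]
tool_rot: [-2.806, -1.355, -0.093]
wrist_force: [3.8, -0.7, 6.0]
width: 0.0233
finger_force: 118.8
```

Request:
send_rows([
  [0,0.03,0.04,0,0,0],
  [0,0,0.05,0,0,0],
  [0,0,0.04,0,0,0],
  [0,0,0,0,0,0],
])

```text
time: 34.55
eef_pos: [0.6009, 0.2909, 0.0682]
tool_rot: [-2.805, -1.355, -0.093]
wrist_force: [1.1, -1.0, 10.2]
width: 0.0232
finger_force: 118.9
```

Request:
send_rows([
  [0,0,0.04,0,0,0],
  [0,0,0.04,0,0,0],
  [0,0,0,0,0,0],
])

```text
time: 34.92
eef_pos: [0.6009, 0.2909, 0.0666]
tool_rot: [-2.805, -1.355, -0.093]
wrist_force: [1.6, -1.4, 10.1]
width: 0.0231
finger_force: 118.9
```

Request:
send_rows([
  [0,0,0.03,0,0,0],
  [0,0,0.03,0,0,0],
  [0,0,0,0,0,0],
])

```text
time: 35.3
eef_pos: [0.6011, 0.291, 0.0664]
tool_rot: [-2.805, -1.355, -0.093]
wrist_force: [-1.3, -2.2, 15.7]
width: 0.0236
finger_force: 119.7
```

Request:
send_rows([
  [0,0,-0.05,0,0,0],
  [0,0,0,0,0,0],
])

```text
time: 35.55
eef_pos: [0.601, 0.2909, 0.0664]
tool_rot: [-2.805, -1.355, -0.093]
wrist_force: [1.8, -1.0, 9.0]
width: 0.0234
finger_force: 119.5
```

Request:
send_rows([
  [0,0,0,0,0,0],
  [0,0,0,0,0,0],
  [0,0,0,0,0,0],
  [0,0,0,0,0,0],
  [0.02,0,-0.3,0,0,0],
  [0.03,0,-0.5,0,0,0],
  [0.06,0,-1,0,0,0],
  [0.06,0,-1,0,0,0],
  [-0.5,0,-1,0,0,0],
  [-1,0,-1,0,0,0],
], jaw=0.7)

```text
time: 36.8
eef_pos: [0.5785, 0.265, 0.1605]
tool_rot: [-2.804, -1.355, -0.087]
wrist_force: [0.3, 0.5, -0.7]
width: 0.0598
finger_force: 0.0
```

Request:
send_rows([
  [-1,0,-1,0,-0.35,0],
  [-1,0,-1,0,-0.35,0],
  [-0.5,0,0,0,0,0],
  [0,0,0,0,0,0],
])

```text
time: 37.3
eef_pos: [0.5462, 0.2245, 0.1966]
tool_rot: [-2.829, -1.366, -0.001]
wrist_force: [0.2, -0.1, -0.1]
width: 0.0602
finger_force: 0.0
```

```bash
python3 -c "
from h import *
np.set_printoptions(precision=4,suppress=True)
f=blue();go([.5945,.286,.067])
for n,z in dict(pin_knob=.085).items():
    for d in ctrl.place_of(n,f)[:2]: print(n,d['score'],d['at'],pt(f,d['at'],z),pt(f,d['at']))
g=ctrl.grab_frame('side')
a=cv2.resize(f['image'][0:250,200:450,::-1],(400,400))
k=cv2.resize(g['image'][190:290,210:310,::-1],(400,400),interpolation=cv2.INTER_CUBIC)
cv2.imwrite('pics/w6.png',np.hstack([a,k]))"
```

```text
blue [0.5989 0.2924] rel tcp in tool mm [85.8 -0.8] rel centre in tool mm [ 7.8 -0.5] [0.   0.   0.03]
t 37.35 tcp [0.5462 0.2247 0.1962] toolx [0.622 0.783 0.   ] z [-0.0002  0.0003 -1.    ] rows [ 3.9  -0.01  6.46] F [ 0.4  0.8 -0.3] w 0.0599 j6 2.41
pin_knob 0.79 [321.4, 81.8] [0.5986 0.2909 0.085 ] [0.5984 0.2907 0.0981]
pin_knob 0.55 [467.9, 331.0] [0.572  0.0584 0.085 ] [0.5861 0.203  0.2459]
```

View pics/w6.png

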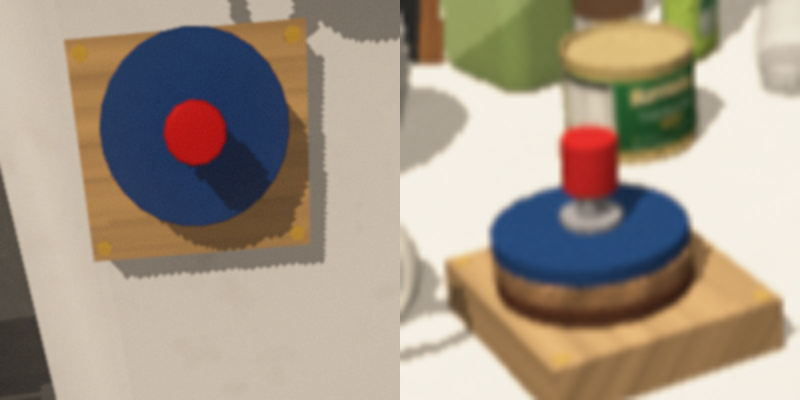

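The pin stands upright with its collar flat on the blue ring. The knob top reads 0.098 m, which is exactly the fully-home height, and the gripper is clear.

```bash
python3 -c "
from cell import ctrl
print(ctrl.hand_in())"
```

```text
the job is handed in; nothing more can be done
None
```

The job is handed in, with no verdict returned: the red-knobbed pin went through all three rings in order into the socket, collar flat on the blue ring (knob top at 0.098 m, the fully-home height). It was let go at about 37 s of the 64 s allowed; wrist force peaked near 17 N, and no bystander was knowingly touched.

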